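Put a hot bar stub away in the lever-lid stub box

TASK

The steel bar stub on the landing of the stub box's chute is fresh from the saw and too hot to pick up: push it over the crest so that it rolls down the chute and stops against the closed lid. Then press the lever on the other side of the box to lift the lid, let the stub roll in, and ease the lever back up so that the lid closes gently and does not slam. Move the lid by its lever only, never lift the stub, and leave the things standing around where they are.

Things in the scene. Friction and masses are not known exactly. Their poses are not given: they have to be found in the camera images.
- stub_box: Grey sheet-steel box fixed to the table, 112 mm (x) by 120 mm (y), 120 mm high with its lid shut, inside 106 by 114 mm, floor 9 mm up. Origin on the table under the box's middle, z up, x away from the robot, y from the lever (-y side) to the bare-metal chute (+y side). The chute's ramp climbs at 15 degrees from the box's sill (y = 58 mm, z = 85 mm) to the crest.
- chute_crest (a point): Crest between ramp and landing, mid-width, 125 mm from the box's origin along its +y and 102 mm above the table. From it the ramp falls at 15 degrees toward the box and the landing falls at 4 degrees outward. The chute is 98 mm wide between 13 mm high side guides.
- end_bead (a point): Top of the round bead that ends the landing, mid-width, 172 mm from the box's origin along +y and 104 mm above the table; it stands 5 mm above the landing. Beyond it the space is free.
- bar_stub: Loose bright steel round-bar end, 32 mm diameter, 90 mm long, about 0.55 kg; rolls easily; a finger pushing above half its height may wedge it. Origin at its centre, x along the bar and along the box's x. It starts against the end bead, centre at y = 160 mm of the box and 116 mm above the table. Waiting against the shut lid its centre is at y = 84 mm, 107 mm up; inside the box it lies below 60 mm.
- lever_pad (a point): Middle of the top face of the black rubber tread (54 mm along the box's x, 44 mm across) on the lever's free end. At rest about 186 mm from the box's origin along -y and 101 mm above the table; fully down about 38 mm above the table. The lever is 122 mm long from its pivot (y = -70 mm, 60 mm up) to the tread.
- box_lever (a joint): Lever angle in rad: 0 at rest (tread up, lid shut), grows to about 0.5 as the tread is pressed down. About 3 to 7 N on the tread opens the lid; let go, the lid's weight throws the lever up again.
- box_lid: Lid: grey steel sheet, 118 by 127 mm. Origin on its hinge (y = -62 mm of the box, 118 mm up); turns about its x axis from level (shut) to about 0.8 rad (open), rising on the chute side, about 1.6 times the lever's angle. A lip on its free edge holds the stub back until it is about 0.25 open. Let go, it falls shut at once, a slam; gentle is below 2.5 rad/s coming down.
- short_tube: Bystander: coped tube offcut, 44 mm in diameter, 90 mm long, lying in front of the box. Origin under its middle.
- flux_tin: Bystander: round green tin with a pale lid, 75 mm in diameter, 48 mm high, behind the lever. Origin under its middle.
- weld_magnet: Bystander: flat red and grey welding magnet, 50 by 100 by 16 mm, behind the box. Origin under its middle.
- dropout_1: Bystander: small milled plate, 44 by 80 by 8 mm, in front of the lever. Origin under its middle.
- spray_can: Bystander: tall spray can, 65 mm in diameter, 209 mm high, standing to the right of the long pipe. Origin under its middle.
There are look-alikes about, which are no part of the job. What is shaped like the bar_stub but blue or red is not meant.

How it is judged:
By the outcome, as a careful person would: the job done as asked, in the order asked, and still so for the second after the job is handed in, with the robot touching nothing.
It also fails if it takes over 51 s, if anything falls off the work surface, if the arm or the gripper's body presses on something with over 40 N, if the wrist force passes 120 N, or if a joint passes its speed limit or range.

ROBOT

A 6-joint arm with a two-finger parallel gripper is mounted at the origin on a cart in front of the work surface, level with it; the furniture and walls round the work are solid. World frame = base frame: x ahead of the robot, y to its left, z up, the work surface at z = 0. Lengths are in mm, angles in rad, forces in N, time in s.
With the tool pointing down it reaches from about 275 to 750 mm from the base axis. Payload 10.2 kg.
Tool frame: the origin (TCP) lies midway between the tips of the shut fingers; the grasp point (between the pads) lies 19 mm behind it (bot.grip_point_offset is the distance from the TCP to the grasp point, in mm); z points along the fingers, y is the direction in which the jaws open and shut (so a half turn about z gives the same grasp; the last joint's range is limited). The gripper opens to 85 mm and grips with 20 to 120 N. Pads are 22 mm wide; open, the fingers measure 114 mm over their backs; the gripper's body (76 mm by 85 mm) begins 54 mm behind the grasp point. The pads swing forward as they close: fully open they stand 13 mm farther back than shut.
Start: joints at [1.113, 0.313, 1.498, -0, 1.331, -0.223], TCP at [122.153, 510.597, 231.294] pointing down, gripper open.
Joint ranges: [-2.94, 2.94], [-0.97, 2.17], [0.19, 2.56], [-1.23, 4.37], [0.02, 3.11], [-2.88, 2.88]. Speed limits (rad/s): [2.39, 2.39, 3.01, 3.14, 3.14, 3.14].

INTERFACE

Orientations are given as a unit quaternion [w, x, y, z].
In Python, from plant import bot gives the robot as it stands. The module is installed in compiled form; this text tells all that it offers. Calls block until the motion is done:
- bot.move_ptp(position, orientation): joint-space move of the TCP to a pose.
- bot.servo_line(position, feed=150, rot=None): straight line of the TCP; rot=None keeps the orientation; feed is the mean speed in mm/s.
- bot.move_j(angles): joint-space move.
- bot.release() and bot.close_gripper(effort=None): open the fingers fully, or close them until they stop; effort is the grip in N (None keeps the last).
- bot.hold(seconds).
- bot.solve_ik(position, orientation): joint angles nearest the present ones, or None.
- bot.state(): the state.
- bot.capture(name): name is "scene" or "side" or "wrist"; returns a dict with "image" (420x560x3 uint8, red, green, blue), "fovy" (degrees; the focal length in pixels is half the picture's height over the tangent of half this angle, whatever the lens; pixels are square), "cx", "cy" (the principal point, pixels), "rvec" (rotation vector, rad) and "tvec" (3), from world to camera coordinates, as OpenCV has them. Camera axes: x right, y down, z forward; pixel columns grow to the right and rows downward; lengths in mm; the calibration is good to about 2 mm. The wrist camera is an equidistant fisheye: a pixel r from the principal point sees the ray r / f radians off the axis. A picture is of the moment at which its call begins. There is no depth.
A pose or a line that the arm cannot do raises bot.IKError and nothing moves.
- bot.close_job(): hands the job in, once; it reports no verdict.
The state is a dict: "clock": time; "qpos": joint angles; "qvel": joint speeds; "effort": joint torques, N m; "eef_pos": TCP position; "tcp_rot": TCP orientation; "ft_force": force on the tool from outside, world axes, zero at the start; "moment": the same for the moment, N m; "grip_width": finger opening in mm.
Only numpy, scipy, OpenCV 4.12 (cv2) and the standard library are available. Lean on these libraries where they do the work, as an engineer would, in place of code of your own. Each camera call takes 0.05 s, during which the arm holds its last target.

## Working session

There is one attempt and no reset: what is moved stays moved. The work goes in short steps, each a Python script; the robot and the scene stay as the last script left them, time stands still between calls to the robot, and variables do not carry over. Pictures are saved under pics/ and viewed, and the job is handed in when it is done.

```bash
mkdir -p pics
cat > h.py <<'E'
import numpy as np, cv2
from plant import bot
def cap(n,fn):
    c=bot.capture(n); cv2.imwrite('pics/'+fn+'.png',c['image'][:,:,::-1]); np.save('pics/'+fn+'.npy',c,allow_pickle=True); return c
def load(fn): return np.load('pics/'+fn+'.npy',allow_pickle=True).item()
def K(c):
    f=c['image'].shape[0]/2/np.tan(np.radians(c['fovy'])/2); return f
def ray(c,u,v,fish=False):
    f=K(c);R=cv2.Rodrigues(np.array(c['rvec'],float))[0];t=np.array(c['tvec'],float).ravel()
    d=np.array([(u-c['cx'])/f,(v-c['cy'])/f,1.])
    if fish:
        r=np.hypot(d[0],d[1]); d=np.array([d[0]/r*np.sin(r),d[1]/r*np.sin(r),np.cos(r)])
    return -R.T@t, R.T@d
def atz(c,u,v,z,fish=False):
    o,d=ray(c,u,v,fish); return o+d*(z-o[2])/d[2]
def proj(c,P,fish=False):
    f=K(c);R=cv2.Rodrigues(np.array(c['rvec'],float))[0];t=np.array(c['tvec'],float).ravel()
    p=R@np.array(P,float)+t
    if fish:
        r=np.hypot(p[0],p[1]);th=np.arctan2(r,p[2]);return c['cx']+f*th*p[0]/r,c['cy']+f*th*p[1]/r
    return c['cx']+f*p[0]/p[2],c['cy']+f*p[1]/p[2]
E
python3 - <<'E'
from h import *
for n in ['scene','side','wrist']:
    c=cap(n,n+'0'); print(n,c['fovy'],c['cx'],c['cy'],ray(c,c['cx'],c['cy']))
print(bot.state())
E
```

```text
scene 52.1743003881631 275.82903482660095 215.07956035555512 (array([224.10772948, 887.71649135, 678.60202098]), array([ 0.34686804, -0.73938116, -0.57705984]))
side 43.27356248648594 273.3389634289409 211.660405359131 (array([  617.04289872, -1050.23092206,   615.91634673]), array([-0.03080384,  0.91655123, -0.39872919]))
wrist 65.70646984690485 282.10052426776605 206.65633212877935 (array([ 49.53814143, 527.79737837, 372.7147742 ]), array([ 0.28460665, -0.06895739, -0.95616104]))
{'clock': 0.15, 'qpos': array([ 1.11258465e+00,  3.13297824e-01,  1.49822582e+00, -2.59819986e-05,
        1.33099809e+00, -2.23380260e-01]), 'qvel': array([-0.00055586, -0.00223135, -0.00315181, -0.00083607, -0.00094486,
       -0.00117722]), 'effort': array([ 8.39486074e-04, -4.12368250e+01, -2.59801394e+01, -2.14337460e-04,
        3.15076264e-03, -5.28314638e-05]), 'eef_pos': array([122.08194544, 510.42094569, 230.89247414]), 'tcp_rot': array([-1.43374959e-04,  1.17143022e-01,  9.93114946e-01, -4.42042553e-04]), 'ft_force': array([ 0.15936063,  0.15947248, -0.2288887 ]), 'moment': array([-0.00200427, -0.05121173, -0.0316948 ]), 'grip_width': 85.32544178788143}
```

View pics/scene0.png

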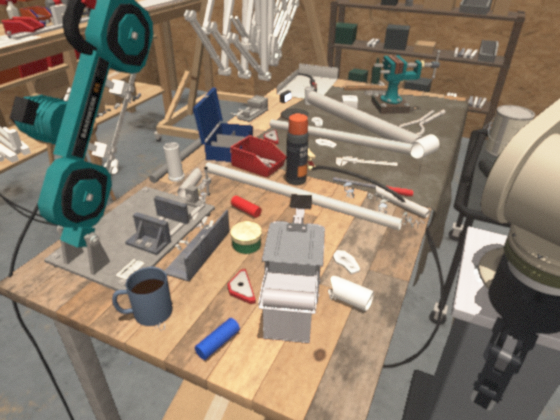

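View pics/side0.png

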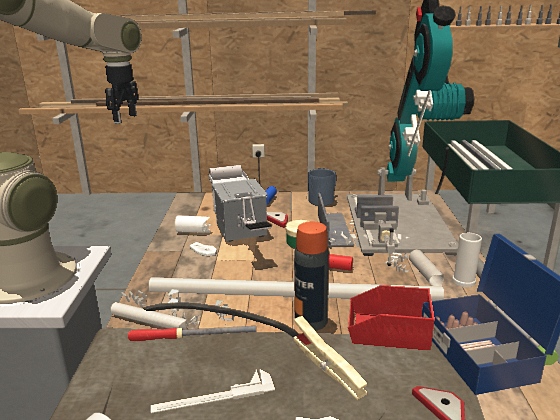

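View pics/wrist0.png

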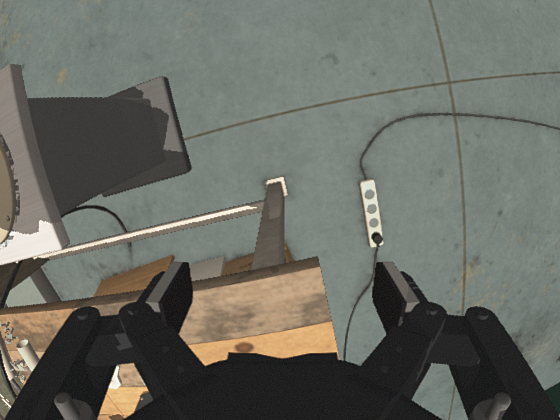

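The box with chute is in scene at about (290,275), with the bright stub on its landing near (290,298); the blue bar (217,338) and red bar (245,205) are the look-alikes. Enlarging to confirm.

Run:
```python
import cv2
a=cv2.imread('pics/scene0.png')[180:350,225:385]; cv2.imwrite('pics/s0c.png',cv2.resize(a,None,fx=3.5,fy=3.5,interpolation=cv2.INTER_CUBIC)[:600])
a=cv2.imread('pics/side0.png')[155:275,165:325]; cv2.imwrite('pics/d0c.png',cv2.resize(a,None,fx=5,fy=5,interpolation=cv2.INTER_CUBIC))
```

```text
(no output)
```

View pics/s0c.png

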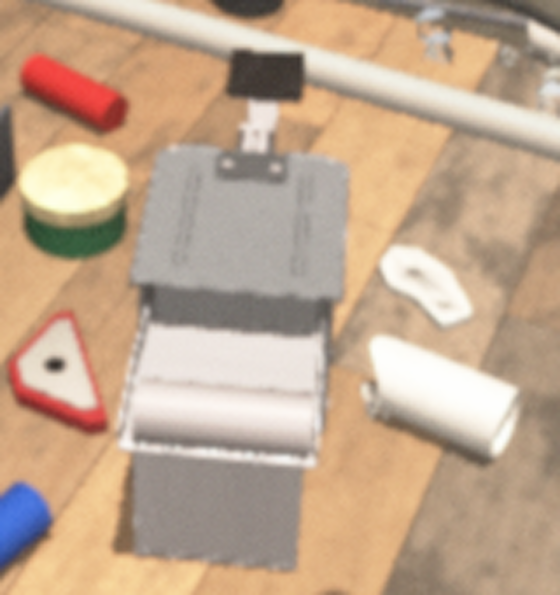

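View pics/d0c.png

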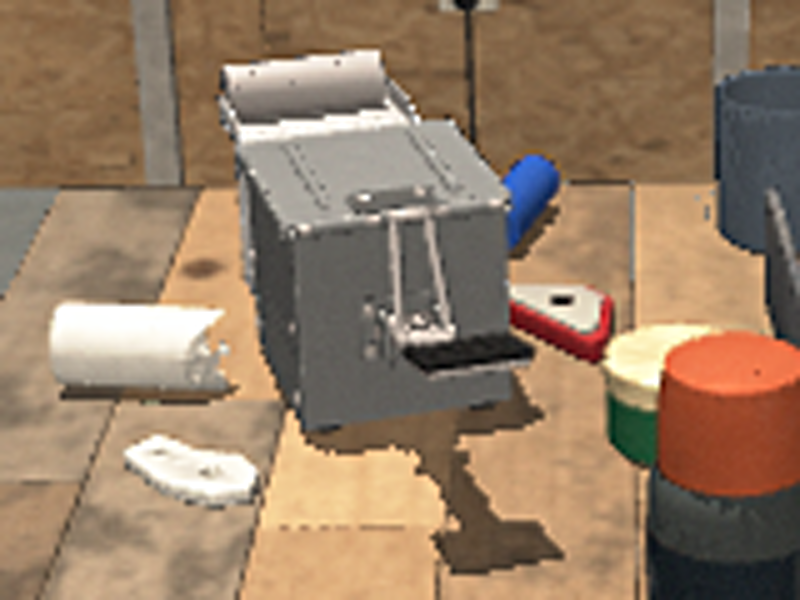

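```bash
cat > fit.py <<'E'
from h import *
from scipy.optimize import least_squares
s=load('scene0');d=load('side0')
S=lambda u,v:(u/3.5+225,v/3.5+180)
D=lambda u,v:(u/5+165,v/5+155)
obs=[(s,(59,65,120),S(132,283)),(s,(-59,65,120),S(345,298)),(s,(59,-62,120),S(166,148)),(s,(-59,-62,120),S(347,152)),
(s,(0,-186,101),S(266,75)),(s,(0,172,104),S(219,452)),
(d,(-59,-62,120),D(292,232)),(d,(59,-62,120),D(510,203)),(d,(-59,65,120),D(236,150)),(d,(59,65,120),D(452,120)),(d,(0,-186,101),D(468,351))]
def w(p,P):
    c,n=np.cos(p[2]),np.sin(p[2]); return (p[0]+c*P[0]-n*P[1],p[1]+n*P[0]+c*P[1],P[2])
def res(p): return np.concatenate([np.subtract(proj(c,w(p,P)),o) for c,P,o in obs])
r=least_squares(res,[480,180,0.1],loss='soft_l1',x_scale=[100,100,.1])
print(r.x); print(np.round(r.fun.reshape(-1,2),1) if r.fun.size==22 else r.fun)
p=r.x
for n,P in dict(pad=(0,-186,101),crest=(0,125,102),bead=(0,172,104),stub=(0,160,116)).items(): print(n,w(p,P))
for n,(c,u,v,z) in dict(mag=(s,*S(55,365),16),tin=(s,*S(73,180),48),tube=(s,*S(445,395),22),plate=(s,*S(425,285),8),can=(s,298,122,209),blue=(s,217,338,20),pipe1=(s,213,170,20),pipe2=(s,392,222,20)).items(): print(n,atz(c,u,v,z))
E
python3 fit.py
```

```text
[4.83641276e+02 2.39402753e+02 3.30131008e-01]
[[ 0.  -1.4]
 [-0.7 -1. ]
 [-1.9 -0.6]
 [ 0.   2. ]
 [-0.4 -1.4]
 [-0.  -0.7]
 [-2.  -0.9]
 [-0.1 -1.2]
 [-0.9 -1.3]
 [-1.9 -0.6]
 [-0.4 -1.4]]
pad (np.float64(543.936331684259), np.float64(63.44677477589113), 101)
crest (np.float64(443.1204057955482), np.float64(357.6527384938314), 102)
bead (np.float64(427.88455847474626), np.float64(402.11473301069054), 104)
stub (np.float64(431.7745620460148), np.float64(390.7627344106414), 116)
mag [579.62026321 308.03194291  16.        ]
tin [639.15219516 172.99822543  48.        ]
tube [351.62677023 234.00944902  22.        ]
plate [396.70778865 127.30572352   8.        ]
can [ 640.62336262 -139.82167329  209.        ]
blue [547.97828    456.33399109  20.        ]
pipe1 [901.03277326 -91.5788288   20.        ]
pipe2 [333.68002713 -59.14643884  20.        ]
```

Layout fits: residuals are at most 2 px, the box is at about (484,239) with yaw 0.33 rad, and the pad and stub are at the specified heights. The candidates are the bright stub on the chute (290,298), the blue bar (217,338) and the red bar (245,205). The crop shows the bright one lying on the landing, so that's the one. I'll approach outside the bead and check with the wrist camera.

```bash
cat >> h.py <<'E'
from scipy.spatial.transform import Rotation as Rn
P0=np.array([483.64,239.40,0.3301])
def w(P,p=None):
    p=P0 if p is None else p
    c,n=np.cos(p[2]),np.sin(p[2]); return np.array([p[0]+c*P[0]-n*P[1],p[1]+n*P[0]+c*P[1],P[2]])
def ori(th,flip=1):
    z=np.array([0,-np.sin(th),-np.cos(th)]);y=np.array([flip,0,0.]);x=np.cross(y,z)
    R=Rn.from_euler('z',P0[2])*Rn.from_matrix(np.stack([x,y,z],1))
    q=R.as_quat(); return np.array([q[3],*q[:3]])
E
python3 - <<'E'
from h import *
th=np.radians(12)
for f in (1,-1):
    for P in [(0,215,200),(0,192,108),(0,140,112),(0,-186,150)]:
        q=bot.solve_ik(w(P),ori(th if P[1]>0 else 0,f)); print(f,P,None if q is None else np.round(q,2))
E
```

```text
1 (0, 215, 200) [ 0.71  0.58  1.19 -0.2   1.45  0.41]
1 (0, 192, 108) [ 0.67  0.64  1.35 -0.21  1.23  0.42]
1 (0, 140, 112) [ 0.59  0.58  1.43 -0.22  1.19  0.35]
1 (0, -186, 150) [-0.1   0.44  1.54 -0.    1.16 -0.43]
-1 (0, 215, 200) [ 0.71  0.58  1.19 -0.2   1.45 -2.73]
-1 (0, 192, 108) [ 0.67  0.64  1.35 -0.21  1.23 -2.72]
-1 (0, 140, 112) [ 0.59  0.58  1.43 -0.22  1.19 -2.79]
-1 (0, -186, 150) [-0.1   0.44  1.54 -0.    1.16  2.71]
```

Run:
```python
from h import *
th=np.radians(12)
bot.close_gripper(40)
bot.move_ptp(w((0,215,200)),ori(th))
s=bot.state();print(s['clock'],s['eef_pos'],s['grip_width'],w((0,215,200)))
c=cap('wrist','wrist1');cap('scene','scene1');cap('side','side1')
a=cv2.imread('pics/wrist1.png')
for n,P in dict(bead=(0,172,104),bl=(49,172,104),br=(-49,172,104),crest=(0,125,102),lidL=(59,65,120),lidR=(-59,65,120),tipL=(0,0,0)).items():
    X=w(P) if n!='tipL' else s['eef_pos']; u=proj(c,X,True);print(n,np.round(u,1))
    cv2.circle(a,(int(u[0]),int(u[1])),3,(0,255,0),1)
cv2.imwrite('pics/wrist1o.png',a)
```

```text
2.0667 [413.04864383 443.40297626 200.3113057 ] 0.11799511208554649 [413.95040933 442.79213592 200.        ]
bead [282.7 233.4]
bl [342.5 233.1]
br [223. 233.]
crest [282.6 275.5]
lidL [342.3 331.5]
lidR [222.6 331.4]
tipL [281.9 267.8]
```

View pics/wrist1o.png

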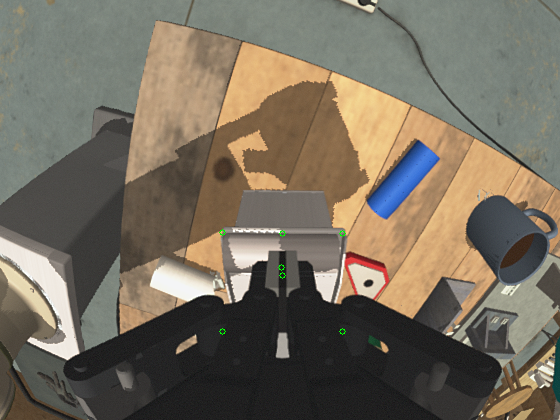

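View pics/scene1.png

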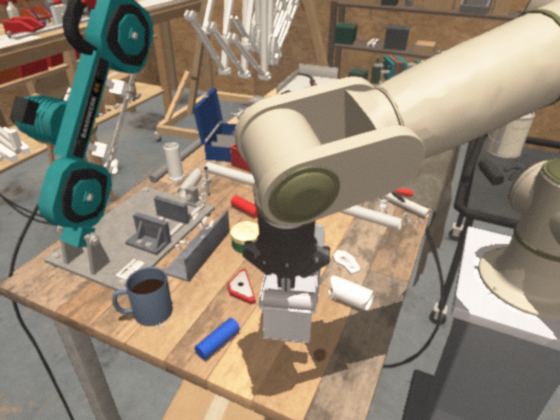

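Run:
```python
import cv2
a=cv2.imread('pics/wrist1o.png')[180:320,205:365]; cv2.imwrite('pics/w1c.png',cv2.resize(a,None,fx=4.2,fy=4.2,interpolation=cv2.INTER_CUBIC))
```

```text
(no output)
```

View pics/w1c.png

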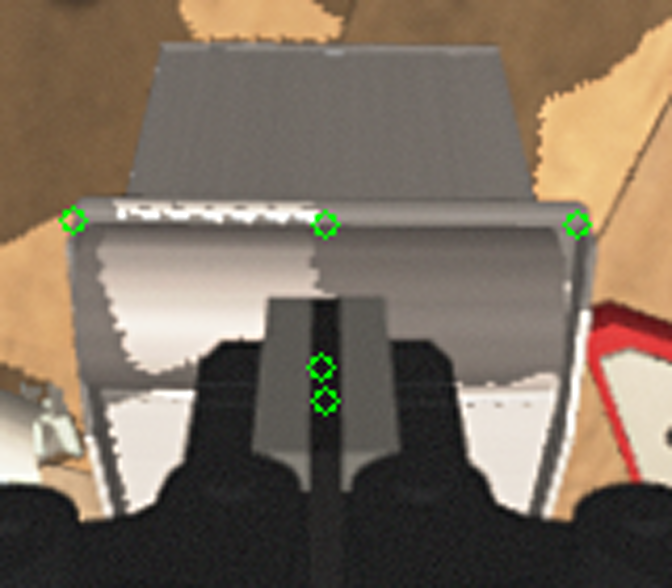

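The wrist view shows the bead at row about 231, within about 3 mm of my prediction. The stub fills the landing and the shut fingers are centred. Now descending beyond the bead and pushing with the tilted tip below half height.

Run:
```python
from h import *
def st(t):
    s=bot.state();print(t,round(s['clock'],2),np.round(s['eef_pos'],1),np.round(s['ft_force'],1))
bot.servo_line(w((1,215,108.5)),feed=120); st('down')
bot.servo_line(w((1,190,108.5)),feed=60); st('near')
for y,z in [(180,109.2),(165,110.3),(155,110.9),(148,111.3)]:
    bot.servo_line(w((1,y,z)),feed=35); st(y)
cap('scene','scene2');cap('side','side2');cap('wrist','wrist2')
a=np.hstack([cv2.resize(cv2.imread('pics/wrist2.png')[150:350,180:380],None,fx=2,fy=2),cv2.resize(cv2.imread('pics/side2.png')[155:255,165:265],None,fx=4,fy=4)]);cv2.imwrite('pics/c2.png',a)
```

```text
down 3.13 [415.2 443.4 109.3] [-0.2 -0.1 -0. ]
near 3.7 [423.1 419.3 108.6] [-0.3  0.7  0.2]
180 4.13 [426.3 409.8 109.2] [-1.2  2.1 -1.5]
165 4.72 [431.2 395.6 110.3] [ 0.2 -1.2 -0.1]
155 5.15 [434.4 386.1 110.9] [ 0.3  1.6 -0.4]
148 5.5 [436.7 379.5 111.3] [0.6 0.2 0. ]
```

View pics/c2.png

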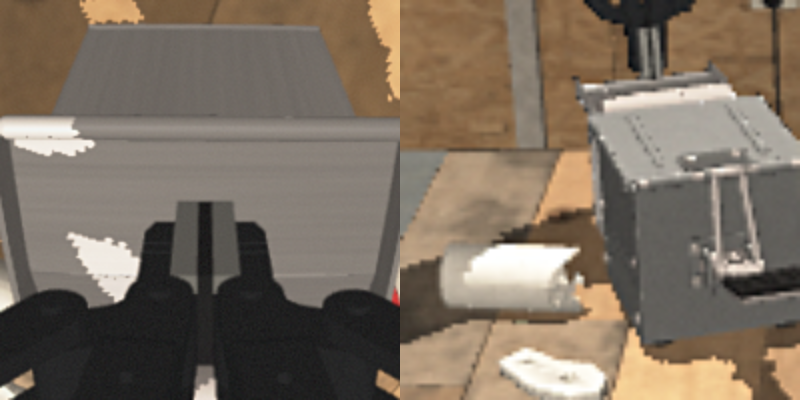

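The landing is empty in the wrist view, and the side view shows the stub just behind the lid at crop (665,95). Next: retreat, check that it waits against the lid, then go over the lever.

Run:
```python
from h import *
def st(t):
    s=bot.state();print(t,round(s['clock'],2),np.round(s['eef_pos'],1),np.round(s['ft_force'],1))
bot.servo_line(w((1,165,260)),feed=200); st('up')
bot.move_ptp(w((0,-188,230)),ori(0)); st('over')
bot.servo_line(w((0,-188,150)),feed=150); st('pre')
cap('scene','scene3');cap('wrist','wrist3');cap('side','side3')
s=bot.state();c=load('wrist3');print(proj(c,w((0,-186,101)),True),proj(load('scene3'),w((0,84,107))))
a=np.hstack([cv2.resize(cv2.imread('pics/scene3.png')[180:350,235:365],None,fx=3,fy=3)[:500],cv2.resize(cv2.imread('pics/wrist3.png')[150:400,180:380],None,fx=2,fy=2)]);cv2.imwrite('pics/c3.png',a)
```

```text
up 6.55 [430.8 395.5 258.7] [ 0.5  0.3 -0.2]
over 7.89 [544.5  62.5 230. ] [-0.5 -0.4 -0.7]
pre 8.57 [545.   61.9 150.9] [-0.1 -0.9  0.1]
(np.float64(280.7969931583952), np.float64(227.575304478705)) (np.float64(291.6552271251362), np.float64(273.3398367715887))
```

View pics/c3.png

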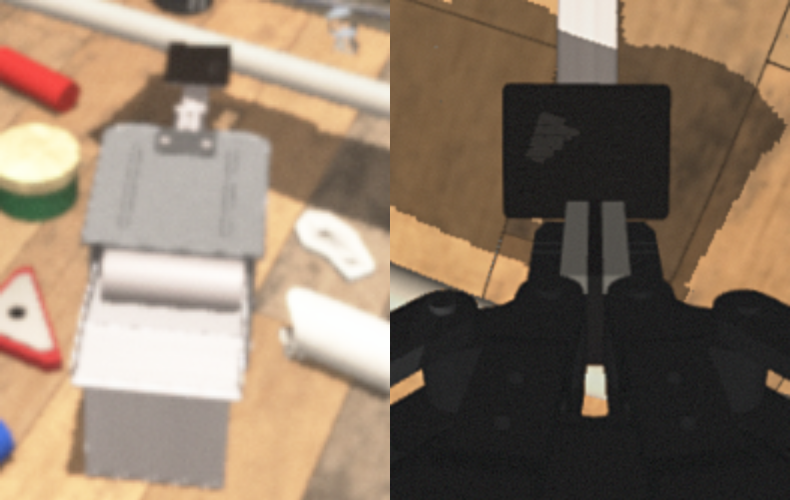

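View pics/side3.png

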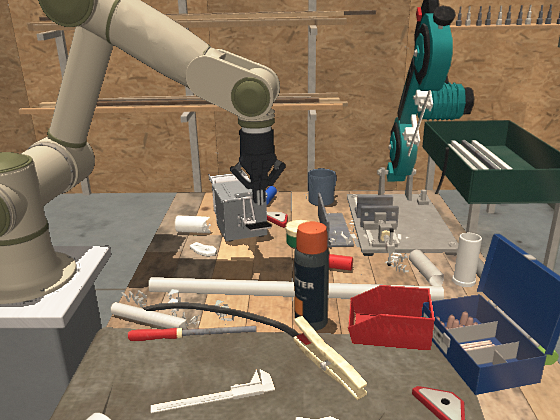

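Side and scene views: the stub waits against the shut lid (scene about (291,273), as predicted), and the tread is in the wrist picture at (278,225) where predicted. Pressing the lever along its arc.

```bash
cat >> h.py <<'E'
a0=np.arctan2(41,116);Rl=np.hypot(41,116)
def pad(a,dz=0): return w((0,-70-Rl*np.cos(a0-a),60+Rl*np.sin(a0-a)+dz))
def st(t):
    s=bot.state();print(t,round(s['clock'],2),np.round(s['eef_pos'],1),np.round(s['ft_force'],1));return s
E
python3 - <<'E'
from h import *
bot.servo_line(pad(0,4),feed=80); st('above')
bot.servo_line(pad(0,-1),feed=30); st('touch')
for a in [.06,.12,.2,.28,.36,.42,.46]:
    bot.servo_line(pad(a,0),feed=60); s=st(a)
    if s['ft_force'][2]>20: print('stop');break
bot.hold(.6)
cap('scene','scene4');cap('side','side4');st('h')
a=np.hstack([cv2.resize(cv2.imread('pics/scene4.png')[180:340,235:365],None,fx=3,fy=3),cv2.resize(cv2.imread('pics/side4.png')[155:275,195:295],None,fx=4,fy=4)]);cv2.imwrite('pics/c4.png',a)
E
```

```text
above 9.44 [544.2  63.4 105.4] [-0.1  0.1 -0.3]
touch 9.76 [544.5  63.3 100.6] [ 2.1 -0.7  3.8]
0.06 10.02 [544.6  61.4  94. ] [-0.2  1.1  4.6]
0.12 10.29 [544.9  59.7  86.5] [ 0.6 -0.3  1. ]
0.2 10.61 [545.7  58.   77.2] [-1.1  1.4  3.7]
0.28 10.93 [546.1  57.   67.6] [-2.5  1.   4.6]
0.36 11.24 [546.2  56.8  57.8] [-1.4 -0.4  3.3]
0.42 11.52 [546.   57.1  50.3] [-1.9 -0.5  4.5]
0.46 11.77 [545.9  57.6  45.4] [-2.2  0.5  5. ]
h 12.47 [545.9  57.7  45.2] [-3.1  1.4  4.1]
```

View pics/c4.png

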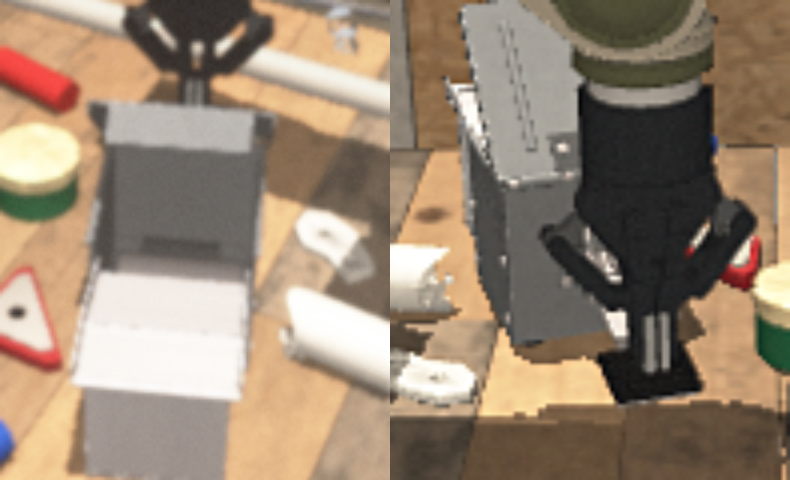

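The lid is open and the chute is empty, so the stub has rolled in. Easing the lever up slowly.

Run:
```python
from h import *
for a in [.38,.28,.18,.1,.04]:
    bot.servo_line(pad(a,0),feed=20); st(a)
bot.servo_line(pad(0,1),feed=8); st('0')
bot.servo_line(pad(0,6),feed=8); st('off')
cap('scene','scene5')
bot.servo_line(pad(0,120),feed=120); bot.hold(.5); st('up')
cap('scene','scene6');cap('side','side6')
a=np.hstack([cv2.resize(cv2.imread(f'pics/{n}.png')[180:340,235:365],None,fx=3,fy=3) for n in ('scene5','scene6')]);cv2.imwrite('pics/c6.png',a)
```

```text
0.38 13.11 [546.2  56.9  55.1] [-1.6 -0.2  4.2]
0.28 13.88 [546.2  57.   67.3] [-1.8 -0.3  4.4]
0.18 14.64 [545.7  58.3  79.6] [-0.9 -0.2  4.8]
0.1 15.28 [545.1  60.1  89.3] [-0.5 -2.5  5. ]
0.04 15.8 [544.5  62.   96.7] [-1.  -2.2  4.4]
0 16.68 [544.   63.5 102. ] [-1.1 -0.5  4.9]
off 17.46 [543.9  63.4 106.9] [ 0.6 -0.2  0.6]
up 19.11 [543.9  63.4 220.9] [ 0.   0.6 -0.2]
```

View pics/c6.png

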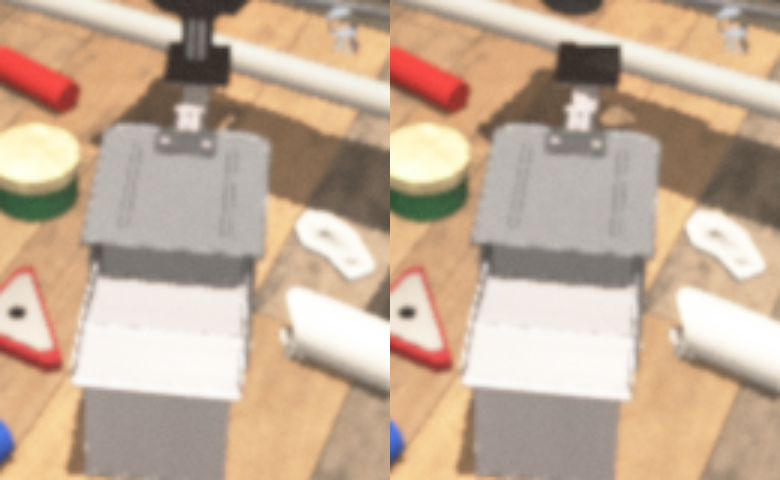

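View pics/side6.png

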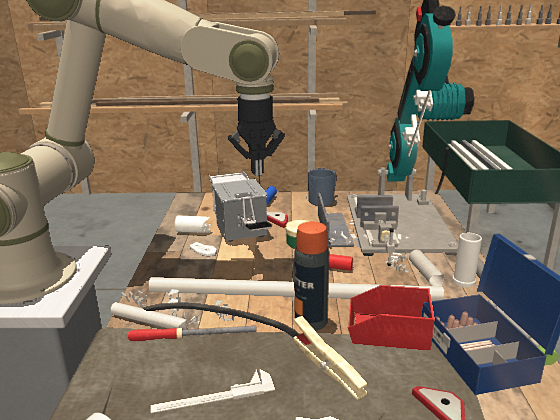

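The lid is shut, the chute is empty, the tread is at rest and the bystanders haven't moved. Handing in.

```bash
python3 -c "
from plant import bot
print(bot.close_job())"
```

```text
the job is handed in; nothing more can be done
None
```

The stub is in the box with the lid shut, and I handed the job in after about 19 s on the robot's clock.

- **Push:** I pushed the stub over the crest with the shut fingertips tilted 12°, touching it below half its height. It rolled down and stopped against the closed lid; the picture showed it where predicted, about (291,273) in the scene camera.
- **Lid:** I pressed the lever along its arc to about 0.46 rad and held it until the picture showed the stub was off the chute. I then eased the lever up over about 4 s. The tread kept pressing on the fingers at about 4–5 N all the way up, so the lid never fell freely.
- **Last pictures:** The lid is level, the tread is at rest, the chute is empty, the bystanders look unmoved and the robot is touching nothing.
- **Not measured:** I did not see the stub inside the shut box; I infer it from the empty chute. The lid's closing speed was not measured either, only inferred from the slow lever motion and steady contact.
- **Disagreements:** My box position was up to 3 mm off what the wrist camera showed at the bead, and about 2 mm off at the tread. Neither affected the job.

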